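# Pulse a spice grinder: set the dial, fit the bayonet lid, hold it half-way

### The job

First turn the spice grinder's dial so that its white pointer stands at the long green mark. Then pick up the black lid, set it down fully home on the clear bowl with its white line at the blue marks, twist it clockwise against its spring until the line stands at the yellow marks (half-way, never on to the red lock marks), and finish still gripping it and holding it there. Leave the jar, the markers and the highlighter where they are.

Things in the scene. Friction and masses are not known exactly. Their poses are not given: they have to be found in the camera images.
- grinder: Fixed spice grinder: white housing 60 mm high, own x -75 to 75, own y -190 to 75 mm, with a round clear bowl on it. Origin on the counter under the bowl's axis; z up. The dial's axis is at own (0, -130) mm. The bowl's dark collar (radius 36 inside, 50 outside, upper face 120 mm above the counter) has two opposite notches about 20 mm wide on own +x and -x, where the lid's lugs enter
- collar (a point): On the bowl's axis, level with the collar's upper face; axes as the grinder's. Coloured blocks stick out of the collar to 65 mm from the axis, in opposite pairs: blue on own +x and -x (entry notches), yellow 45 deg clockwise seen from above (half-way), red 90 deg clockwise (lock)
- half_mark (a point): Same point as collar, but its x axis runs along the pair of yellow half-way marks (grinder yaw minus 45 deg). At the end the lid's x axis lies along it, either way round
- lid: The whole loose lid, about 140 g, upright on the counter at first; origin at the centre of its underside, 25.5 mm below lid_center. The lugs drop through the notches (about 3 mm play) and the plug goes in 13 mm until the flange rests on the collar: lid_center is then 12.5 mm above collar. From there it turns only clockwise, lugs under the collar
- lid_center (a point): Centre of the black lid, half-way up its 51 mm; x along its white line. Plug radius 33, 13 mm high, at its foot two lugs 12 mm wide, 5 mm high, out to radius 42 on own +x and -x; flange radius 47, 8 mm thick, 13 to 21 mm above the underside; on it an upright grip bar 64 mm long (x), 14 mm thick (y), 30 mm high. Alike after a half turn
- pulse_ring (a joint): Sprung ring in the bowl that the lugs push round, rad: 0 at rest, grows clockwise, stop at 1.5. The lid turns about 0.1 rad before meeting it, so it reads about 0.68 with the lid at the yellow marks. It pushes back with 0.03 N m at 0, 0.1 N m at half-way: a lid let go swings back. Above 1.15 the lid counts as locked
- dial (a joint): Dial angle, rad, from 0 to 3.2, grows as it turns clockwise seen from above; 1.6 puts the white pointer at the long green mark. At 0 the pointer points along the grinder's -x. It stays where it is left (friction 0.03 N m)
- dial_grip (a point): On the dial's upright axis, 89 mm above the counter, 8 mm below the top of its grip bar, at the height to grip. The bar is 44 mm long (own x), 13 mm thick (own y), 30 mm high, its lower edge on a disc of radius 26 mm and 8 mm high. The pointer is at own -x. Own axes turn with the dial
- jar: Clear glass jar with steel cap, radius 36, 110 mm high; origin at the centre of its underside. Leave alone
- marker_a: Silver marker lying along its x, 138 mm long, 12 mm thick; origin under its middle. Leave alone
- marker_b: Second silver marker, the same. Leave alone
- highlighter: Orange highlighter lying along its x, 125 mm long, 16 mm thick; origin under its middle. Leave alone
There are look-alikes about, which are no part of the job. What is shaped like the lid but orange or pink is not meant.

How it is judged:
By the outcome, as a careful person would: the job done as asked, in the order asked, and still so for the second after the job is handed in, while the arm keeps its last pose, push and grip.
It also fails if it takes over 61 s, if anything falls off the work surface, if the arm or the gripper's body presses on something with over 40 N, if the wrist force passes 120 N, or if a joint passes its speed limit or range.

### The arm

A 6-joint arm with a two-finger parallel gripper is mounted at the origin on the work surface. World frame = base frame: x ahead of the robot, y to its left, z up, the work surface at z = 0. Lengths are in mm, angles in degrees, forces in N, time in s.
With the tool pointing down it reaches from about 350 to 850 mm from the base axis. Payload 8.1 kg.
Tool frame: the origin (TCP) lies between the finger pads; the fingertips stand 22 mm ahead of it and the grasp point (between the pads) lies 3 mm ahead of it (r.nose_length is the z of the fingertips in the tool frame, in mm); z points along the fingers, x is the direction in which the jaws open and shut, and the axes are right-handed (so a half turn about z gives the same grasp; the last joint's range is limited). The gripper opens to 85 mm and grips with 20 to 120 N. Pads are 22 mm wide; open, the fingers measure 114 mm over their backs; the gripper's body (76 mm by 85 mm) begins 54 mm behind the grasp point. The pads swing forward as they close: fully open they stand 13 mm farther back than shut.
Start: joints at [-73.533, 7.471, 85.268, -0, 87.261, -4.893], TCP at [218.555, -558.784, 253.292] pointing down, gripper open.
Joint ranges: [-169.43, 169.43], [-51.17, 129.36], [1.28, 143.12], [-76.62, 256.62], [0, 156.53], [-152.29, 152.29]. Speed limits (degrees/s): [136.94, 136.94, 159.86, 180, 180, 180].

### API

Orientations are given as [roll, pitch, yaw] about the fixed x, y, z axes, in that order (R = Rz(yaw) Ry(pitch) Rx(roll)).
In Python, from bench import r gives the robot as it stands.
- The arm moves only by the shell command python3 -m jog 'ROWS' [FORCE]. ROWS is JSON, a list of rows, each a list of 5 numbers: the shift along the tool's x, y, z in m, then the turn about the tool's z in degrees, then the opening in per cent of the stroke, from 0 (shut) to 100 (fully open). A call has 1 to 8 rows; each row is the pose to reach, as a shift and turn from the pose measured when the call began, along the tool's axes at that moment; what a row does not reach only later rows make up. A row lasts 1/10 s, in which the tool goes at most 50 mm and 8.59 degrees, less where a joint would pass 70% of its speed; a pose out of reach is approached as far as the arm can. A call with a gripper value outside its range is refused whole. The fingers move at their own pace and stop on an object; FORCE is the grip in N (left out, the last holds). Time passes only in rows, so rows that repeat a pose let the fingers close. It gives the time, the measured TCP pose, the force and the opening at its end, in the units of the state.
- r.sense(): the state, without advancing time (a new reading comes with each control period).
- r.snapshot(name): name is "scene" or "top"; returns a dict with "image" (384x512x3 uint8, red, green, blue), "K" (3x3 intrinsics, pixels), "distortion" ([k1, k2, p1, p2, k3] as OpenCV has them; the pictures are not rectified), "T" (4x4, takes a point from camera to world coordinates). Camera axes: x right, y down, z forward; pixel columns grow to the right and rows downward; lengths in mm; the calibration is good to about 2 mm. A picture is of the moment at which its call begins. There is no depth.
- r.hand_in(): hands the job in, once; it reports no verdict.
Trained networks look in a picture, given as the dict that the camera call returned (one of the last four; its "shot" number tells which), for a name from the list of things; names that differ only in an ending like _2 or _b are one class to them, and where a whole thing is asked for, a point or a joint stands for the part that bears it (a point fixed in the world has none). Each returns a list of dicts, best first, with "conf" (0 to 1); they miss things now and then, are a little off and sometimes report something else, mostly with a low value. They report only what shows in the picture. A call takes as long as a camera call. They do not tell look-alikes from the thing itself.
- r.search_frame(picture, label): "bbox" ([left, top, right, bottom] in pixels, round what is visible of it).
- r.pinpoint(picture, label): "uv" ([column, row] in pixels: a listed point, or the origin of a listed thing).
The state is a dict: "time": time; "joint_pos": joint angles; "qd": joint speeds; "joint_efforts": joint torques, N m; "tool_pos": TCP position; "tcp_rot": TCP orientation; "ft_force": force on the tool from outside, world axes, zero at the start; "wrist_torque": the same for the moment, N m; "finger_gap": finger opening in mm.
Only numpy, scipy, OpenCV 4.12 (cv2) and the standard library are available. Lean on these libraries where they do the work, as an engineer would, in place of code of your own. Each camera call takes 0.05 s, during which the arm holds its last target. There are 200 camera calls.

## Working session

There is one attempt and no reset: what is moved stays moved. The work goes in short steps, Python scripts to look and compute and a shell command to move; the robot and the scene stay as the last step left them, time stands still between calls to the robot, and variables do not carry over. Pictures are saved under pics/ and viewed, about 8 in all and at most 12, crops included, and the job is handed in when it is done.

```bash
ls; mkdir -p pics; cat > h.py <<'E'
import numpy as np, cv2
from bench import r
def ray(s,uv):
    p=cv2.undistortPoints(np.array([[uv]],float),np.array(s["K"]),np.array(s["distortion"]))[0,0]
    T=np.array(s["T"]);return T[:3,3],T[:3,:3]@np.array([p[0],p[1],1.])
def at_z(s,uv,z):
    o,d=ray(s,uv);return (o+d*(z-o[2])/d[2])
def proj(s,P):
    T=np.linalg.inv(np.array(s["T"]));
    return cv2.projectPoints(np.array(P,float).reshape(-1,1,3),cv2.Rodrigues(T[:3,:3])[0],T[:3,3],np.array(s["K"]),np.array(s["distortion"]))[0][:,0]
def tri(obs):
    A=np.zeros((3,3));b=np.zeros(3)
    for s,uv in obs:
        o,d=ray(s,uv);d=d/np.linalg.norm(d);M=np.eye(3)-np.outer(d,d);A+=M;b+=M@o
    return np.linalg.solve(A,b)
def save(img,n,box=None,k=1):
    if box: img=img[box[1]:box[3],box[0]:box[2]]
    cv2.imwrite("pics/"+n,cv2.resize(img[:,:,::-1],None,fx=k,fy=k,interpolation=cv2.INTER_CUBIC))
E
python3 - <<'E'
from h import *
S={n:r.snapshot(n) for n in("scene","top")}
for n,s in S.items():
    save(s["image"],n+"0.png",k=1.5); print(n,np.round(s["T"],2).tolist())
    for l in ("grinder","lid","lid_center","dial_grip","collar","half_mark","jar","marker_a","highlighter"):
        print(n,l,[(np.round(d["uv"],1).tolist(),round(d["conf"],2)) for d in r.pinpoint(s,l)][:4])
E
```

```text
pics
scene [[0.34, 0.71, -0.62, 1307.06], [0.94, -0.26, 0.22, -265.27], [0.0, -0.66, -0.76, 972.58], [0.0, 0.0, 0.0, 1.0]]
scene grinder [([285.2, 201.3], 0.96)]
scene lid [([132.0, 239.7], 0.87), ([183.6, 228.9], 0.71), ([149.3, 206.5], 0.66), ([185.8, 294.4], 0.64)]
scene lid_center [([127.8, 233.9], 0.92), ([184.8, 290.1], 0.89), ([152.3, 200.2], 0.83), ([180.1, 223.1], 0.62)]
scene dial_grip [([249.0, 187.6], 0.73)]
scene collar [([289.3, 180.4], 0.91)]
scene half_mark [([287.1, 179.5], 0.97)]
scene jar [([225.7, 262.8], 0.94)]
scene marker_a [([139.7, 265.9], 0.71), ([165.0, 270.6], 0.56), ([181.8, 227.4], 0.27), ([354.5, 183.9], 0.21)]
scene highlighter [([350.9, 182.6], 0.62)]
top [[0.12, -0.97, 0.21, 432.14], [-0.99, -0.12, 0.03, -1.7], [-0.0, -0.21, -0.98, 993.83], [0.0, 0.0, 0.0, 1.0]]
top grinder [([221.4, 202.0], 0.79)]
top lid [([414.9, 236.8], 0.97), ([383.3, 278.1], 0.75), ([361.6, 223.1], 0.59), ([222.3, 204.1], 0.55)]
top lid_center [([420.4, 231.9], 0.77), ([360.1, 221.3], 0.66), ([381.1, 140.5], 0.6), ([385.5, 275.2], 0.55)]
top dial_grip [([269.4, 208.2], 0.82)]
top collar [([217.0, 191.9], 0.82), ([387.7, 177.7], 0.35)]
top half_mark [([216.4, 194.6], 0.58)]
top jar [([325.3, 157.8], 0.98), ([215.5, 194.5], 0.48)]
top marker_a [([389.9, 175.2], 0.79), ([412.4, 201.9], 0.52)]
top highlighter [([133.1, 186.8], 0.72)]
```

```bash
python3 -m jog 2>&1 | head -5; python3 -c "
from bench import r
print(r.sense())"
```

```text
invalid input
{'time': 1.0, 'joint_pos': array([-7.35347949e+01,  7.46987914e+00,  8.52659348e+01,  3.45521469e-04,
        8.72624290e+01, -4.89265142e+00]), 'qd': array([ 0.03076212, -0.00786203, -0.02258178, -0.0094415 , -0.07073291,
       -0.1255941 ]), 'joint_efforts': array([ 1.97489164e-03, -5.69336629e+01, -5.00870347e+01, -1.28000624e-04,
        1.14982686e-03,  1.72092382e-05]), 'tool_pos': array([ 218.54553917, -558.79646396,  253.32354972]), 'tcp_rot': array([-1.79999806e+02, -1.78007537e-03, -6.86421600e+01]), 'ft_force': array([-0.50657373, -0.69808312, -0.1081048 ]), 'wrist_torque': array([-0.01027342,  0.04579717, -0.05283958]), 'finger_gap': 85.77449380821976}
```

View pics/scene0.png

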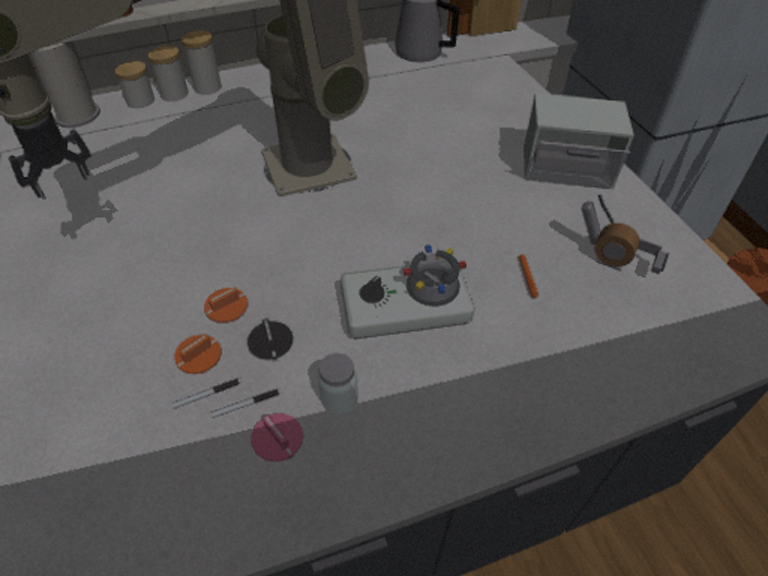

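View pics/top0.png

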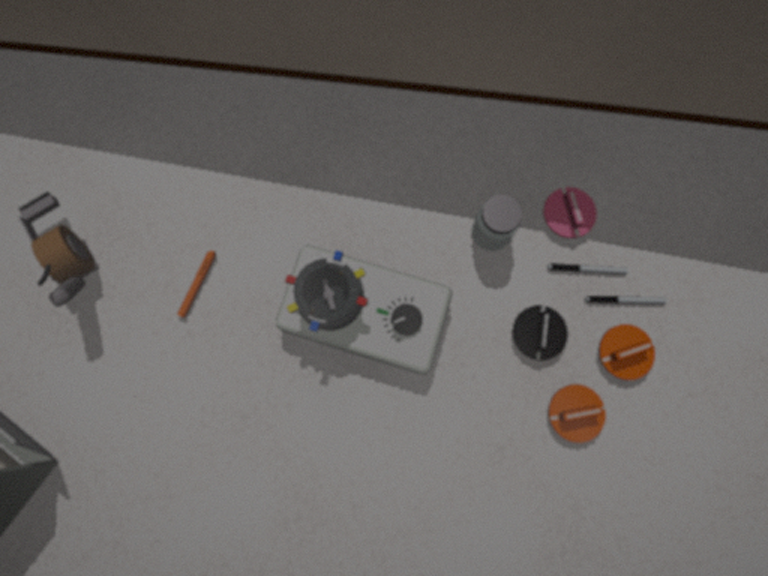

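The lid-shaped candidates in the top view are black (360,222), orange (384,276), orange (418,235) and pink (380,142). The black one at scene (180,226) fits the description. I'll confirm that in one crop and measure it there.

```bash
python3 - <<'E'
from h import *
t=r.snapshot("top"); s=r.snapshot("scene")
def crop(im,x,y,w,h,k): return cv2.resize(im[y:y+h,x:x+w],(w*k,h*k),interpolation=cv2.INTER_CUBIC)
a=crop(t["image"],180,160,125,90,4); b=crop(t["image"],335,195,50,50,5)
c=crop(s["image"],220,155,100,75,5)[:, :]; d=crop(s["image"],155,200,50,50,5)
W=np.zeros((600,800,3),np.uint8);W[:360,:500]=a;W[:250,520:770]=b;W[360:600,:500]=crop(s["image"],222,160,100,48,5);W[300:550,520:770]=d
save(W,"comb.png")
pc=tri([(t,r.pinpoint(t,"collar")[0]["uv"]),(s,r.pinpoint(s,"collar")[0]["uv"])]);print("collar tri",pc)
pd=tri([(t,r.pinpoint(t,"dial_grip")[0]["uv"]),(s,r.pinpoint(s,"dial_grip")[0]["uv"])]);print("dial tri",pd)
for n,uvt,uvs in(("lidc",(360,221.5),(180.1,223.1)),):
    print(n,tri([(t,uvt),(s,uvs)]))
# colour blobs
for nm,sn,box,z in(("top",t,(180,155,250,230),122),("scene",s,(262,158,316,206),122)):
    x0,y0,x1,y1=box;im=sn["image"][y0:y1,x0:x1];hsv=cv2.cvtColor(im,cv2.COLOR_RGB2HSV)
    for c,(lo,hi) in dict(blue=(100,130),yellow=(20,38),red=(170,185)).items():
        H=hsv[...,0].astype(int);H=np.where((H<8)&(c=="red"),H+180,H)
        m=((H>=lo)&(H<=hi)&(hsv[...,1]>110)&(hsv[...,2]>70)).astype(np.uint8)
        n,l,st,ce=cv2.connectedComponentsWithStats(m)
        for i in range(1,n):
            if st[i,4]>=5:
                uv=ce[i]+[x0,y0];print(nm,c,st[i,4],uv.round(1),at_z(sn,uv,z).round(1))
E
```

```text
collar tri [581.17419646 128.94747709 115.78400784]
dial tri [ 583.58125723 -111.04045317  188.40020597]
lidc [ 566.33564538 -230.25313074   30.69759086]
top blue 21 [224.8 170. ] [635.5 110.5 122. ]
top blue 20 [209.5 216.8] [523.5 129.7 122. ]
top yellow 24 [239.  182.1] [611.1  73.9 122. ]
top yellow 24 [194.8 204.7] [546.9 167.2 122. ]
top red 21 [193.5 185.9] [589.7 176.7 122. ]
top red 30 [240.5 200.3] [569.4  65.  122. ]
scene blue 12 [285.3 165.2] [527.9 129.7 122. ]
scene blue 19 [294.2 192.1] [640.7 109.8 122. ]
scene yellow 14 [299.3 166.9] [549.3 168.1 122. ]
scene yellow 25 [279.3 189.8] [617.1  72.  122. ]
scene red 15 [307.8 176. ] [594.4 176.1 122. ]
scene red 18 [271.2 180.3] [573.3  63.5 122. ]
```

View pics/comb.png

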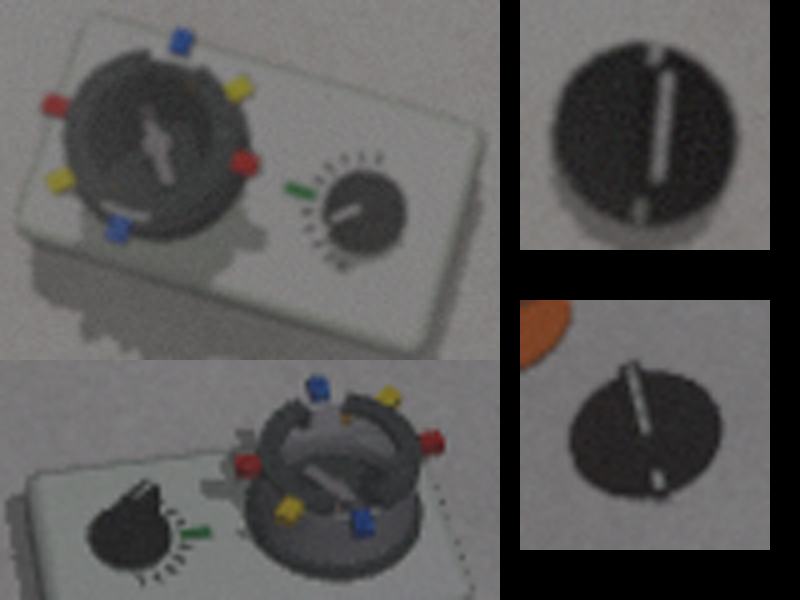

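Picture 3 (the composite) shows the lid is the black one: top (360,222), white ticks on its rim, a bar with a white line, and no orange or pink. Blue marks are at top (225,170) and (210,217), and the dial is at about (271,213) with the green mark near (255,207). Next I'll measure the dial and lid precisely.

```bash
python3 - <<'E'
from h import *
t=r.snapshot("top"); s=r.snapshot("scene")
C=np.array([580.2,120.4]);y=np.radians(-10.1);D=C+130*np.array([np.sin(y),-np.cos(y)]);print("dial axis pred",D)
def ang(v): return np.degrees(np.arctan2(v[1],v[0]))
for nm,sn,b in(("top",t,(338,198,382,246)),("scene",s,(160,205,200,245))):
    x0,y0,x1,y1=b;im=sn["image"][y0:y1,x0:x1];g=im.max(2)
    m=(g<75).astype(np.uint8);m=cv2.morphologyEx(m,cv2.MORPH_CLOSE,np.ones((7,7)))
    cs=max(cv2.findContours(m,0,1)[0],key=cv2.contourArea)
    w=[at_z(sn,p[0]+[x0,y0],20) for p in cv2.convexHull(cs)]
    (c,rad)=cv2.minEnclosingCircle(np.array(w)[:,:2].astype(np.float32));e=cv2.fitEllipse(np.array(w)[:,:2].astype(np.float32))
    print(nm,"lid",c,rad,e)
t_=t
# dial: disc (dark) in top at z=67..97, pointer bright inside
for nm,sn,b in(("top",t,(255,195,290,232)),("scene",s,(236,176,262,204))):
    x0,y0,x1,y1=b;im=sn["image"][y0:y1,x0:x1];g=im.max(2)
    n,l,st,ce=cv2.connectedComponentsWithStats((g<95).astype(np.uint8))
    i=1+np.argmax(st[1:,4]);m=(l==i).astype(np.uint8);print(nm,"dial blob",st[i],ce[i]+[x0,y0],at_z(sn,ce[i]+[x0,y0],75).round(1))
    print(nm,"pred px axis z67,97",proj(sn,[[*D,67],[*D,97]]).round(1).tolist())
    h=cv2.cvtColor(im,cv2.COLOR_RGB2HSV);gm=(h[...,0]>50)&(h[...,0]<90)&(h[...,1]>90)
    yy,xx=np.nonzero(gm);
    if len(xx): p=at_z(sn,(xx.mean()+x0,yy.mean()+y0),60);print("green",len(xx),p.round(1),ang(p[:2]-D))
np.set_printoptions(linewidth=200)
print(t["image"][203:224,258:284].max(2)); print(t["image"][200:242:1,350:370].max(2))
E
```

```text
dial axis pred [557.40232561  -7.5854134 ]
top lid (567.0874633789062, -232.46754455566406) 46.58448791503906 ((566.9833374023438, -232.42410278320312), (91.65544891357422, 92.63501739501953), 68.33992004394531)
scene lid (566.4796142578125, -235.15733337402344) 52.983238220214844 ((568.0947265625, -233.45570373535156), (91.5914535522461, 102.16246795654297), 88.41073608398438)
top dial blob [  6   8  21  22 356] [270.86797753 213.20505618] [554.5  -7.5  75. ]
top pred px axis z67,97 [[271.0, 212.5], [271.3, 210.8]]
green 3 [564.8  29.8  60. ] 78.74694002429186
scene dial blob [  3   8  18  20 230] [247.98695652 193.92608696] [562.   -7.4  75. ]
scene pred px axis z67,97 [[247.4, 194.6], [247.4, 188.1]]
green 4 [562.2  30.9  60. ] 82.88694601206528
[[123 124 127 124 121 110 117 113 100  87  69  69  67  68  73  79  84  96 112 123 133 131 131 132 128 133]
 [110 101 108 126 125 115 102  89  69  60  54  58  59  58  55  58  64  70  81 104 117 126 130 136 129 131]
 [116  97 101 116 116 100  73  62  57  53  58  57  57  58  57  54  55  54  68  72  92 116 126 132 128 131]
 [118 117 112 114 10
[... 4693 characters left out ...]
33  35  32  38  32  41  37  36  39]
 [ 40  38  39  46  35  43  38  43  55  55  48  40  32  38  38  33  35  36  33  28]
 [ 47  37  41  43  46  41  40  49  69  72  58  39  35  29  39  32  33  34  36  32]
 [ 54  43  42  39  44  42  45  57  77  81  59  39  32  36  33  38  36  35  35  41]
 [ 68  57  52  44  45  42  44  61  79  77  58  35  33  34  42  37  33  42  37  51]
 [ 89  83  74  58  53  47  47  62  81  76  55  37  40  38  41  37  44  54  61  73]
 [ 90  90  86  81  72  64  65  67  76  72  59  51  45  49  51  54  62  72  80  85]
 [ 96  92  88  89  83  84  79  75  82  73  68  66  62  69  74  77  81  87  88  85]
 [ 90  88  90  91  95  91  93  86  88  84  85  83  84  86  83  88  88  85  87  93]]
```

```bash
python3 - <<'E'
from h import *
t=r.snapshot("top")
def a(p,q,z): A=at_z(t,p,z);B=at_z(t,q,z);v=B-A;return A.round(1),B.round(1),np.degrees(np.arctan2(v[1],v[0]))
print("lid bar",a((362.05,230),(364.15,209),51));print("lid rim",a((358.5,236.5),(361.7,205),21))
print("dial ptr",a((268.5,211.5),(262.7,214.2),97))
q=r.sense();print(q["tool_pos"],q["tcp_rot"])
E
```

```text
lid bar (array([ 543.3, -232.3,   51. ]), array([ 595.3, -234. ,   51. ]), np.float64(-1.8830464198427281))
lid rim (array([ 529.6, -231.9,   21. ]), array([ 610. , -234.5,   21. ]), np.float64(-1.8827481013873613))
dial ptr (array([554.9,  -1.4,  97. ]), array([547. ,  11.3,  97. ]), np.float64(121.93447908913204))
[ 218.59574524 -558.76910349  253.29001313] [-1.79997546e+02 -8.22947765e-04 -6.86380838e+01]
```

```bash
cat >> h.py <<'E'
from scipy.spatial.transform import Rotation as Ro
def go(x,y,z,yaw):
    q=r.sense();R=Ro.from_euler("xyz",q["tcp_rot"],degrees=True).as_matrix()
    d=R.T@(np.array([x,y,z])-q["tool_pos"])/1000
    print("t",round(q["time"],2),"pos",q["tool_pos"].round(1),"rot",q["tcp_rot"].round(2),"F",q["ft_force"].round(1),"M",q["wrist_torque"].round(2),"gap",round(q["finger_gap"],1))
    print("  shift",d.round(4),"turn",round((q["tcp_rot"][2]-yaw+180)%360-180,2))
E
python3 -c "
from h import *
go(557.4,-7.6,253,30);go(557.4,-7.6,130,30)"
```

```text
t 1.45 pos [ 218.6 -558.8  253.3] rot [-180.     -0.    -68.64] F [ 0.1 -0.1 -0.6] M [0.02 0.02 0.01] gap 85.9
  shift [-3.899e-01 -5.163e-01  3.000e-04] turn -98.64
t 1.45 pos [ 218.6 -558.8  253.3] rot [-180.     -0.    -68.64] F [ 0.1 -0.1 -0.6] M [0.02 0.02 0.01] gap 85.9
  shift [-0.3899 -0.5163  0.1233] turn -98.64
```

```bash
python3 -m jog '[[-0.39,-0.516,0,-98.6,100],[-0.39,-0.516,0,-98.6,100],[-0.39,-0.516,0,-98.6,100],[-0.39,-0.516,0,-98.6,100],[-0.39,-0.516,0,-98.6,100],[-0.39,-0.516,0,-98.6,100],[-0.39,-0.516,0,-98.6,100],[-0.39,-0.516,0,-98.6,100]]' 40; python3 -c "
from h import *
go(557.4,-7.6,150,30)"
```

```text
time: 2.25
tool_pos: [428.6, -216.1, 253.6]
tcp_rot: [180.0, -0.0, 0.5]
ft_force: [1.5, -0.7, 0.2]
finger_gap: 85.6
t 2.25 pos [ 428.6 -216.1  253.6] rot [ 1.7997e+02 -5.0000e-02  4.6000e-01] F [ 1.5 -0.7  0.2] M [ 0.   -0.02  0.04] gap 85.6
  shift [ 0.1304 -0.2075  0.1036] turn -29.54
```

```bash
python3 -m jog '[[0.13,-0.2075,0.04,-29.5,100],[0.13,-0.2075,0.08,-29.5,60],[0.13,-0.2075,0.103,-29.5,60],[0.13,-0.2075,0.103,-29.5,60],[0.13,-0.2075,0.103,-29.5,60],[0.13,-0.2075,0.103,-29.5,60],[0.13,-0.2075,0.103,-29.5,60],[0.13,-0.2075,0.103,-29.5,60]]'; python3 -c "
from h import *
go(557.4,-7.6,93.5,30)"
```

```text
time: 3.05
tool_pos: [556.9, -7.6, 150.5]
tcp_rot: [180.0, 0.0, 30.0]
ft_force: [-0.2, 0.0, 0.1]
finger_gap: 51.4
t 3.05 pos [556.9  -7.6 150.5] rot [1.7995e+02 2.0000e-02 3.0020e+01] F [-0.2  0.   0.1] M [ 0.   -0.    0.02] gap 51.4
  shift [0.0005 0.0002 0.057 ] turn 0.02
```

```bash
python3 -m jog '[[0.0005,0,0.03,0,60],[0.0005,0,0.05,0,60],[0.0005,0,0.057,0,60],[0.0005,0,0.057,0,60],[0.0005,0,0.057,0,0],[0.0005,0,0.057,0,0],[0.0005,0,0.057,0,0],[0.0005,0,0.057,0,0]]' 25; python3 -m jog '[[0,0,0,0,0],[0,0,0,0,0]]'; python3 -c "
from h import *
go(557.4,-7.6,93.5,-11.8)"
```

```text
time: 3.85
tool_pos: [558.4, -7.6, 95.2]
tcp_rot: [179.9, -0.1, 30.0]
ft_force: [-1.0, -1.4, 6.2]
finger_gap: 12.3
time: 4.05
tool_pos: [558.4, -7.7, 95.2]
tcp_rot: [179.9, -0.1, 30.0]
ft_force: [0.0, 0.2, -0.7]
finger_gap: 12.3
t 4.05 pos [558.4  -7.7  95.2] rot [ 1.7985e+02 -9.0000e-02  3.0020e+01] F [ 0.   0.2 -0.7] M [-0.1   0.07  0.  ] gap 12.3
  shift [-0.0008 -0.0005  0.0017] turn 41.82
```

```bash
python3 -m jog '[[0,0,0,7,0],[0,0,0,14,0],[0,0,0,21,0],[0,0,0,28,0],[0,0,0,35,0],[0,0,0,41.8,0],[0,0,0,41.8,0],[0,0,0,41.8,0]]'; python3 -c "
from h import *
go(557.4,-7.6,93.5,-11.8)"
```

```text
time: 4.85
tool_pos: [558.0, -7.7, 95.2]
tcp_rot: [179.9, -0.1, -11.6]
ft_force: [-3.8, -1.7, 3.2]
finger_gap: 12.3
t 4.85 pos [558.   -7.7  95.2] rot [ 1.7993e+02 -1.1000e-01 -1.1570e+01] F [-3.8 -1.7  3.2] M [-0.3   0.82 -0.07] gap 12.3
  shift [-0.0006 -0.      0.0017] turn 0.23
```

Next I'll open, rise, and start turning toward the lid's yaw.

```bash
python3 -m jog '[[0,0,0,0.2,0],[0,0,0,0.2,60],[0,0,0,0.2,60],[0,0,0,0.2,60],[0,0,-0.03,0.2,60],[0,0,-0.08,0,60],[0,0,-0.12,0,60],[0,0,-0.12,0,60]]'; python3 -c "
from h import *
go(568.5,-233,215,88.1)"
```

```text
time: 5.65
tool_pos: [561.7, -7.8, 223.2]
tcp_rot: [-180.0, -0.8, -11.5]
ft_force: [1.1, -0.4, 0.8]
finger_gap: 51.1
t 5.65 pos [561.7  -7.8 223.2] rot [-180.     -0.82  -11.54] F [ 1.1 -0.4  0.8] M [-0.01 -0.03 -0.02] gap 51.1
  shift [0.0516 0.2193 0.0089] turn -99.64
```

```bash
python3 -m jog '[[0.0516,0.2193,0,-99.6,60],[0.0516,0.2193,0,-99.6,60],[0.0516,0.2193,0,-99.6,60],[0.0516,0.2193,0,-99.6,60],[0.0516,0.2193,0,-99.6,60],[0.0516,0.2193,0,-99.6,60],[0.0516,0.2193,0,-99.6,60],[0.0516,0.2193,0,-99.6,60]]'; python3 - <<'E'
from h import *
go(568.5,-233,110,88.1)
t=r.snapshot("top");s=r.snapshot("scene")
W=np.zeros((600,800,3),np.uint8)
def crop(im,x,y,w,h,k): return cv2.resize(im[y:y+h,x:x+w],(w*k,h*k),interpolation=cv2.INTER_CUBIC)
W[:400,:400]=crop(t["image"],245,190,50,50,8);W[:400,400:800]=crop(s["image"],225,170,50,50,8)
save(W[:400],"dial.png")
np.set_printoptions(linewidth=200)
print(t["image"][200:218,252:280].max(2))
E
```

```text
time: 6.45
tool_pos: [568.2, -233.6, 223.2]
tcp_rot: [179.4, -0.1, 55.6]
ft_force: [0.3, 0.4, 0.0]
finger_gap: 51.2
t 6.45 pos [ 568.2 -233.6  223.2] rot [ 1.7939e+02 -9.0000e-02  5.5600e+01] F [0.3 0.4 0. ] M [ 0.03 -0.05 -0.03] gap 51.2
  shift [ 0.0004 -0.0013  0.1132] turn -32.5
[[140 137 140 138 134 138 134 138 132 127 122 130 135 120 113 127 138 131 115 125 137 125 108 120 131 138 140 138]
 [141 139 139 138 140 141 138 137 132 115 109 126 134 129 126 133 136 126 121 125 131 131 122 132 139 140 140 135]
 [135 139 137 134 139 138 136 139 133 118 106 117 133 135 124 119 113 107 105 107 108 114 119 126 132 136 140 142]
 [136 138 137 139 136 133 129 129 134 131 118 118 124 117 108  92  85  72  69  72  78  80  92 104 116 134 141 135]
 [134 132 136 136 138 129 116 113 112 132 130 119 110  92  72  69  63  62  59  64  60  64  65  73  87 106 129 137]
 [119 121 126 130 135 131 122 102 107 125 124 108  86  64  52  55  60  61  59  58  63  60  61  60  63  85 106 126]
 [103 101 108 112 121 127 129 121 120 119 113  86  65  58  58  57  60  60  61  63  59  58  63  62  60  59  82 105]
 [ 98  94  
[... 554 characters left out ...]
  61  59]
 [138 136 130 118 101 107 122 126  99  71  59  54  57  57  56  62  62  63  65  63  61  65  66  62  61  63  56  60]
 [138 142 133 118 104 109 119 123  98  71  57  55  59  58  56  60  60  60  57  61  64  59  62  63  64  65  63  59]
 [138 137 133 129 127 130 129 130 101  70  59  55  57  61  59  58  54  61  60  59  57  62  63  61  61  66  59  60]
 [138 137 137 136 131 129 132 133 112  75  59  61  59  58  59  58  65  62  61  60  59  62  58  63  57  57  58  59]
 [138 139 136 134 123 111 114 131 114  78  63  59  55  61  61  58  61  63  54  60  60  62  61  54  62  59  63  59]
 [137 138 136 124 110 106 115 134 125  98  69  55  59  58  60  62  60  60  62  61  63  59  61  62  59  62  61  68]]
```

View pics/dial.png

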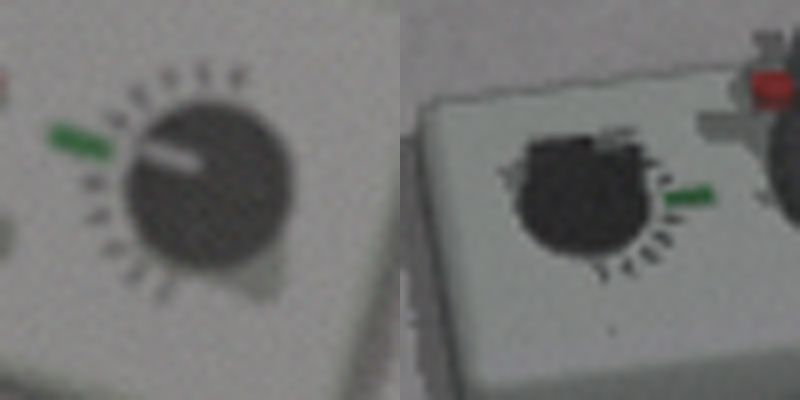

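Picture 4 shows the pointer at (263..269, 208.5..210), lined up with the long green mark at (252..258, 207..208). I'll measure it more finely by averaging shots.

```bash
python3 - <<'E'
from h import *
D=np.array([557.4,-7.6])
n=12;sh=[r.snapshot("top") for _ in range(n)];t=sh[0];I=np.mean([x["image"].astype(float) for x in sh],0)
g=I.max(2)
A=[]
for c in range(263,269):
    w=np.clip(g[204:216,c]-68,0,None); 
    if c<265: w[:2]=0; w[8:]=0
    v=(w*np.arange(204,216)).sum()/w.sum();A.append(at_z(t,(c,v),97)[:2]);print(c,round(v,2))
def ln(A):
    A=np.array(A);m=A.mean(0);u=np.linalg.svd(A-m)[2][0];u*=np.sign(u[1]);return m,np.degrees(np.arctan2(u[1],u[0]))
m,a=ln(A);print("pointer",m,a,"radial",np.degrees(np.arctan2(*(m-D)[::-1])))
G=I[...,1]-I[...,0];A=[]
for c in range(251,259):
    w=np.clip(G[202:214,c]-8,0,None)
    if w.sum()>10: v=(w*np.arange(202,214)).sum()/w.sum();A.append(at_z(t,(c,v),60)[:2])
m,a=ln(A);print("green",len(A),m,a,"radial",np.degrees(np.arctan2(*(m-D)[::-1])))
go(568.5,-233,110,88.1)
E
```

```text
263 207.78
264 208.47
265 207.99
266 208.81
267 209.44
268 209.69
pointer [560.61051353   6.33799097] 75.54231345025669 radial 77.02859180563532
green 8 [565.97385808  33.62803405] 81.70071129194842 radial 78.25211183651236
t 7.15 pos [ 568.4 -233.   223.9] rot [ 1.7937e+02 -9.0000e-02  5.5270e+01] F [-0.6 -0.3 -0.5] M [-0.   -0.02 -0.01] gap 51.1
  shift [-1.000e-04 -1.100e-03  1.139e-01] turn -32.83
```

The dial agrees within about 1°. Next is the lid.

```bash
python3 -m jog '[[0,-0.001,0.04,-16,60],[0,-0.001,0.08,-32.8,60],[0,-0.001,0.114,-32.8,60],[0,-0.001,0.114,-32.8,60],[0,-0.001,0.114,-32.8,60],[0,-0.001,0.114,-32.8,60],[0,-0.001,0.114,-32.8,60]]'; python3 -c "
from h import *
go(568.5,-233,48,88.1)"
```

```text
time: 7.85
tool_pos: [569.7, -233.5, 111.5]
tcp_rot: [179.3, 0.3, 87.9]
ft_force: [0.0, 0.1, -0.2]
finger_gap: 51.2
t 7.85 pos [ 569.7 -233.5  111.5] rot [179.28   0.33  87.89] F [ 0.   0.1 -0.2] M [0.03 0.01 0.04] gap 51.2
  shift [ 0.0008 -0.002   0.0635] turn -0.21
```

```bash
python3 -m jog '[[0.0008,-0.001,0.03,0,60],[0.0008,-0.001,0.055,0,60],[0.0008,-0.001,0.0635,0,60],[0.0008,-0.001,0.0635,0,60],[0.0008,-0.001,0.0635,0,60]]'; python3 -m jog '[[0,0,0,0,0],[0,0,0,0,0],[0,0,0,0,0],[0,0,0,0,0],[0,0,0,0,0],[0,0,0,0,0]]' 60;  python3 -c "
from h import *
go(568.5,-233,48,88.1)"
```

```text
time: 8.35
tool_pos: [570.3, -233.5, 49.4]
tcp_rot: [179.2, 0.4, 87.9]
ft_force: [0.0, -0.8, 0.2]
finger_gap: 51.4
time: 8.95
tool_pos: [571.4, -234.2, 51.1]
tcp_rot: [179.0, 0.4, 87.8]
ft_force: [-1.6, -1.8, 5.9]
finger_gap: 12.8
t 8.95 pos [ 571.4 -234.2   51.1] rot [179.04   0.45  87.84] F [-1.6 -1.8  5.9] M [0.11 0.11 0.02] gap 12.8
  shift [ 0.0011 -0.003   0.0031] turn -0.26
```

```bash
python3 -m jog '[[0,0,-0.01,0,0],[0,0,-0.03,0,0],[0,0,-0.07,0,0],[0,0,-0.11,0,0],[0,0,-0.15,0,0],[0,0,-0.17,0,0],[0,0,-0.17,0,0]]';  python3 -c "
from h import *
go(582.9,119.9,215,79.8)"
```

```text
time: 9.65
tool_pos: [570.6, -233.6, 226.6]
tcp_rot: [178.6, 0.6, 87.8]
ft_force: [0.4, -0.9, -0.1]
finger_gap: 12.7
t 9.65 pos [ 570.6 -233.6  226.6] rot [178.63   0.63  87.84] F [ 0.4 -0.9 -0.1] M [-0.05 -0.03 -0.02] gap 12.7
  shift [ 0.3539 -0.0012  0.0076] turn 8.04
```

```bash
python3 -m jog '[[0.04,0,0,0,0],[0.09,0,0,2,0],[0.14,0,0.0,4,0],[0.19,0,0,6,0],[0.24,0,0,8,0],[0.29,0,0,8,0],[0.34,-0.001,0,8,0],[0.354,-0.001,0,8,0]]';  python3 - <<'E'
from h import *
go(582.9,119.9,215,79.8)
s=r.snapshot("scene");t=r.snapshot("top");W=np.zeros((480,800,3),np.uint8)
W[:,:400]=cv2.resize(s["image"][130:226,250:330],(400,480));W[:,400:]=cv2.resize(t["image"][150:246,180:260],(400,480));save(W,"hov.png")
print(r.sense()["joint_pos"].round(2))
E
```

```text
time: 10.45
tool_pos: [581.3, 124.9, 220.8]
tcp_rot: [178.7, 0.4, 80.1]
ft_force: [-0.2, -0.3, -1.6]
finger_gap: 12.8
t 10.45 pos [581.3 124.9 220.8] rot [178.73   0.39  80.08] F [-0.2 -0.3 -1.6] M [-0.05 -0.   -0.01] gap 12.8
  shift [-0.0046  0.0023  0.0058] turn 0.28
[  7.42   6.64  89.58  -0.84  82.69 -72.55]
```

View pics/hov.png

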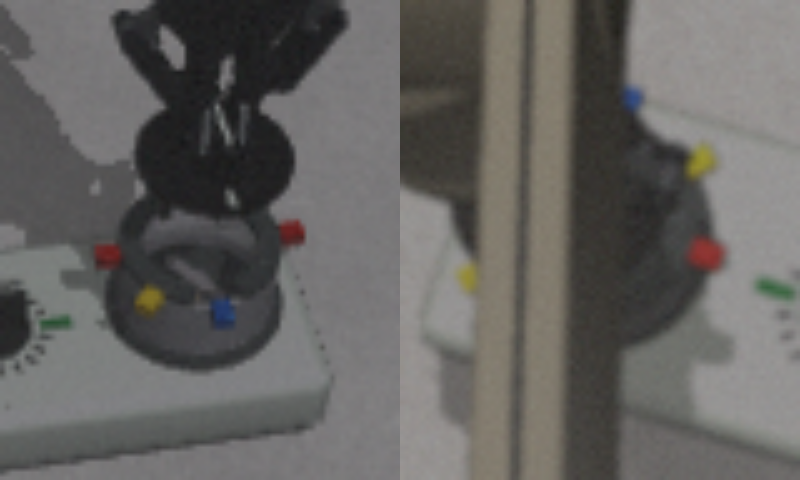

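Picture 5 shows the lid held level above the collar. The flange is at scene (277..309, 151..173) and its front tick is at (296,169). I'll move in closer, then compare the flange outline with the prediction.

```bash
python3 -m jog '[[-0.0046,0.0023,0.015,0.3,0],[-0.0046,0.0023,0.03,0.3,0],[-0.0046,0.0023,0.03,0.3,0],[-0.0046,0.0023,0.03,0.3,0]]';  python3 - <<'E'
from h import *
go(582.9,119.9,185,79.8)
n=6;sh=[r.snapshot("scene") for _ in range(n)];s=sh[0];I=np.mean([x["image"].astype(float) for x in sh],0)
go(582.9,119.9,185,79.8)
q=r.sense();P=q["tool_pos"];b=np.radians(q["tcp_rot"][2]-90)
c=P[:2]-2.7*np.array([np.cos(b),np.sin(b)]);print("lid c pred",c,"yaw",np.degrees(b))
th=np.linspace(0,2*np.pi,73)
k=8;x0,y0=262,140;W=cv2.resize(np.clip(I*1.5,0,255).astype(np.uint8)[y0:y0+68,x0:x0+70],None,fx=k,fy=k,interpolation=cv2.INTER_CUBIC)
def dr(z,R,col,c=c):
    p=proj(s,np.c_[c[0]+R*np.cos(th),c[1]+R*np.sin(th),0*th+z]);cv2.polylines(W,[(((p-[x0,y0]+.5)*k)).astype(np.int32)],True,col,1)
dr(P[2]-51.1+21,47,(255,0,255));dr(P[2]-51.1+13,47,(0,255,0))
C=np.array([580.2,120.4]);dr(120,50,(0,255,255),C);dr(120,36,(0,255,255),C)
for sg in(1,-1):
    p=proj(s,[[*(c+sg*42*np.array([np.cos(b),np.sin(b)])),P[2]-51.1+21]])[0];cv2.circle(W,tuple(int(v) for v in (p-[x0,y0]+.5)*k),4,(255,255,0),1)
save(W,"ov.png")
E
```

```text
time: 10.95
tool_pos: [583.1, 115.7, 189.4]
tcp_rot: [178.9, 0.5, 79.7]
ft_force: [-0.1, 0.0, -0.8]
finger_gap: 12.7
t 10.95 pos [583.1 115.7 189.4] rot [178.85   0.51  79.65] F [-0.1  0.  -0.8] M [-0.01  0.04 -0.02] gap 12.7
  shift [ 0.0041 -0.0011  0.0043] turn -0.15
t 11.25 pos [584.3 117.1 191.8] rot [178.63   0.43  79.75] F [ 0.2 -0.1 -1.4] M [ 0.01  0.04 -0.07] gap 12.7
  shift [ 0.0026 -0.002   0.0067] turn -0.05
lid c pred [581.64226454 117.5585575 ] yaw -10.24865714107682
```

View pics/ov.png

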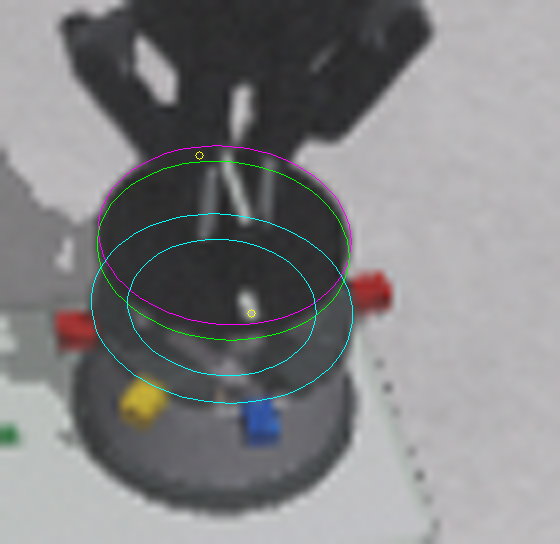

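Picture 6 shows the predicted flange and collar outlines matching the image to about 1 px. The lid sits about 2.8 mm in −y of the axis, so I'll correct that and descend.

```bash
python3 -m jog '[[0.0026,-0.002,0.005,0,0],[0.0026,-0.002,0.01,0,0],[0.0026,-0.002,0.015,0,0],[0.0026,-0.002,0.015,0,0],[0.0026,-0.002,0.015,0,0]]' 80;  python3 -c "
from h import *
go(582.9,119.9,158.1,79.8)"
```

```text
time: 11.75
tool_pos: [582.9, 119.8, 176.3]
tcp_rot: [178.7, 0.5, 79.8]
ft_force: [0.9, 0.0, -1.3]
finger_gap: 12.2
t 11.75 pos [582.9 119.8 176.3] rot [178.67   0.45  79.76] F [ 0.9  0.  -1.3] M [ 0.    0.02 -0.01] gap 12.2
  shift [ 0.0002 -0.0004  0.0181] turn -0.04
```

```bash
python3 -m jog '[[0,0,0.003,0,0],[0,0,0.006,0,0],[0,0,0.009,0,0],[0,0,0.012,0,0],[0,0,0.014,0,0],[0,0,0.014,0,0]]';  python3 -c "
from h import *
go(582.9,119.9,158.1,79.8)"
```

```text
time: 12.35
tool_pos: [582.9, 119.6, 161.7]
tcp_rot: [178.7, 0.5, 79.8]
ft_force: [-0.4, 0.1, -0.5]
finger_gap: 12.3
t 12.35 pos [582.9 119.6 161.7] rot [178.72   0.47  79.76] F [-0.4  0.1 -0.5] M [ 0.06  0.03 -0.05] gap 12.3
  shift [ 0.0003 -0.0001  0.0036] turn -0.04
```

```bash
python3 -m jog '[[0,0,0.002,0,0],[0,0,0.0035,0,0],[0,0,0.0045,0,0],[0,0,0.005,0,0],[0,0,0.005,0,0]]';  python3 -c "
from h import *
go(582.9,119.9,158.1,79.8)"
```

```text
time: 12.85
tool_pos: [583.3, 119.5, 158.2]
tcp_rot: [178.7, 0.5, 79.8]
ft_force: [-3.7, -1.0, 8.3]
finger_gap: 12.1
t 12.85 pos [583.3 119.5 158.2] rot [178.67   0.45  79.76] F [-3.7 -1.   8.3] M [0.01 0.9  0.09] gap 12.1
  shift [ 0.0004 -0.0005  0.    ] turn -0.04
```

The lid is home: contact at 158.2 mm against a predicted 158.1. Next I'll twist about the lid's own axis.

```bash
python3 -m jog '[[-0.0003,0,0.001,7,0],[-0.0007,-0.0001,0.001,14,0],[-0.001,-0.0002,0.001,21,0],[-0.0013,-0.0003,0.001,28,0],[-0.0016,-0.0005,0.001,35,0],[-0.0018,-0.0007,0.001,41,0],[-0.0019,-0.0008,0.001,44.9,0],[-0.0019,-0.0008,0.001,44.9,0]]';  python3 -c "
from h import *
go(581.7,118.2,158.1,34.9)
"
```

```text
time: 13.65
tool_pos: [583.0, 117.4, 158.6]
tcp_rot: [178.6, -0.7, 34.7]
ft_force: [-0.3, -1.3, 6.1]
finger_gap: 12.4
t 13.65 pos [583.  117.4 158.6] rot [178.64  -0.7   34.73] F [-0.3 -1.3  6.1] M [-0.4   0.52  0.07] gap 12.4
  shift [-0.0006 -0.0014  0.0005] turn -0.17
```

```bash
python3 - <<'E'
from h import *
sh=[r.snapshot("scene") for _ in range(6)];s=sh[0];I=np.mean([x["image"].astype(float) for x in sh],0)
k=8;x0,y0=255,140;W=cv2.resize(np.clip(I*1.6,0,255).astype(np.uint8)[y0:y0+70,x0:x0+70],None,fx=k,fy=k,interpolation=cv2.INTER_CUBIC)
C=np.array([580.2,120.4]);b=np.radians(-55.1);u=np.array([np.cos(b),np.sin(b)])
L=proj(s,[[*(C+47*u),128],[*(C-47*u),128]]);th=np.linspace(0,2*np.pi,73)
cv2.circle(W,tuple(int(v) for v in (L[0]-[x0,y0]+.5)*k),3,(255,0,255),1)
p=proj(s,np.c_[C[0]+47*np.cos(th),C[1]+47*np.sin(th),0*th+128]);cv2.polylines(W,[((p-[x0,y0]+.5)*k).astype(np.int32)],True,(0,255,0),1)
save(W,"fin.png");go(581.7,118.2,158.1,34.9)
q=r.pinpoint(s,"lid_center");print(q[:2],proj(s,[[*C,132.5]]))
E
```

```text
t 13.95 pos [583.  117.4 158.6] rot [178.65  -0.7   34.87] F [-0.4 -1.5  6.1] M [-0.42  0.51  0.01] gap 12.0
  shift [-0.0006 -0.0014  0.0005] turn -0.03Traceback (most recent call last):
  File "<stdin>", line 9, in <module>
ValueError: only the last four pictures can be asked about
```

View pics/fin.png

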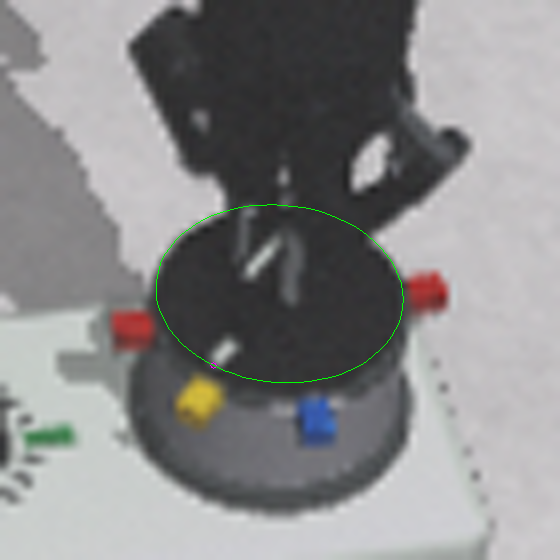

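Picture 7 shows the lid's tick at (282,185) pointing at the yellow mark (280,190). The flange matches the predicted home outline, and the grip is holding at yaw 34.87 against a target of 34.9. I'm handing in.

```bash
python3 -c "
from bench import r
print(r.hand_in()); q=r.sense(); print(q['time'],q['tool_pos'],q['tcp_rot'],q['finger_gap'])"
```

```text
the job is handed in; nothing more can be done
None
the job is handed in; nothing more can be done
```

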